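# Hang a second carrier plate on an occupied stand arm

## Robot

A 7-joint arm with a two-finger parallel gripper is mounted at the origin on a cart in front of the work surface, level with it; the furniture and walls round the work are solid. World frame = base frame: x ahead of the robot, y to its left, z up, the work surface at z = 0. Lengths are in m, angles in rad, forces in N, time in s.
With the tool pointing down it reaches from about 0.4 to 0.85 m from the base axis. Payload 6.9 kg.
Tool frame: the origin (TCP) lies midway between the tips of the shut fingers; the grasp point (between the pads) lies behind it (ctrl.pinch_z is the z of the grasp point in the tool frame, in m); z points along the fingers, y is the line along which they close (so a half turn about z gives the same grasp; the last joint's range is limited). The gripper opens to 85 mm and grips with 20 to 120 N. Pads are 22 mm wide; open, the fingers measure 114 mm over their backs; the gripper's body (76 mm by 85 mm) begins 54 mm behind the grasp point. The pads swing forward as they close: fully open they stand 13 mm farther back than shut.
Start: joints at [1.359, 0.507, -0.238, 1.5, 0.126, 1.149, -0.155], TCP at [0.195, -0.594, 0.231] pointing down, gripper open.
Joint ranges: [-3.08, 3.08], [-0.24, 2.05], [-1.43, 1.35], [0, 2.5], [-1.52, 4.66], [0.17, 1.96], [-2.89, 2.89]. Speed limits (rad/s): [2.39, 2.39, 3.14, 3.14, 3.14, 3.14, 3.14].

## Interface

Orientations are given as a unit quaternion [w, x, y, z].
In Python, from station import ctrl, get_state, vision, ticket, models gives the robot as it stands. Calls block until the motion is done:
- ctrl.movep(position, orientation): joint-space move of the TCP to a pose.
- ctrl.movel(position, frame=None, max_speed=0.15): straight line of the TCP; frame=None keeps the orientation; max_speed is the mean speed in m/s.
- ctrl.set_joints(angles): joint-space move.
- ctrl.ungrasp() and ctrl.close_gripper(force=None): open the fingers fully, or close them until they stop; force is the grip in N (None keeps the last).
- ctrl.pause(seconds).
- ctrl.ik(position, orientation): joint angles nearest the present ones, or None.
- get_state(): the state.
- vision.grab_frame(name): name is "scene" or "top"; returns (picture, depth): 400x640x3 uint8, blue, green, red; 400x640 float32, m along the optical axis (not along the pixel's ray), 0 where there is no reading.
- vision.camera_info(name): a dict with "mtx" (3x3 intrinsics, pixels), "R" (3x3) and "t" (3): a world point X has camera coordinates R X + t. Camera axes: x right, y down, z forward; pixel columns grow to the right and rows downward; lengths in m; the calibration is good to about 2 mm. A picture is of the moment at which its call begins. camera_info takes no time and is no camera call.
A pose or a line that the arm cannot do raises ctrl.Unreachable and nothing moves.
- ticket.close_job(): hands the job in; it is judged then, once.
Trained networks look in the newest picture that a camera, given by its name, has taken for a name from the list of things; names that differ only in an ending like _2 or _b are one class to them, and where a whole thing is asked for, a point or a joint stands for the part that bears it (a point fixed in the world has none). Each returns a list of dicts, best first, with "p" (0 to 1); they miss things now and then, are a little off and sometimes report something else, mostly with a low value. They report only what shows in the picture. A call takes as long as a camera call. They do not tell look-alikes from the thing itself.
- models.recognise(camera, target): "point" ([column, row] in pixels, amid what is visible of it).
- models.masks_of(camera, target): "mask" (400x640 bool, what is visible of it) and "point" ([column, row] in pixels, amid what is visible of it).
The state is a dict: "time": time; "qpos": joint angles; "qd": joint speeds; "tau": joint torques, N m; "tcp_pos": TCP position; "eef_rot": TCP orientation; "contact_force": force on the tool from outside, world axes, zero at the start; "wrist_torque": the same for the moment, N m; "width": finger opening in m; "gripper_force": force on a finger pad.
Only numpy, scipy, OpenCV 4.12 (cv2) and the standard library are available. Lean on these libraries where they do the work, as an engineer would, in place of code of your own. Each camera call takes 0.05 s, during which the arm holds its last target. There are 200 camera calls.

## Task

Lift the long carrier plate out of its slotted block and hang it gently on the stand's arm, in front of the short carrier that already hangs there (between it and the upturned tip). Then slide it back along the arm, slowly, so that it pushes the short one back until the pair is pressed together against the rubber stop with a light push of about 4 newtons (never as much as 12) kept up for half a second. Let go and leave both plates hanging on the arm packed face to face, with nothing knocked off and the small glassware round about left alone.

Things in the scene. Friction and masses are not known exactly. Their poses are not given: they have to be found in the camera images.
- stand: Fixed bench stand. Origin: centre of the underside of its grey base plate (170 x 100 x 10 mm, long side along x). A 12 mm steel post rises from the base at x = +70 mm. From its top a level straight steel arm, 10 mm thick, runs in the stand's own -x direction, axis at y = 0, z = 180 mm, to an upturned tip at x = -70 mm. Nothing of it is higher than 198 mm.
- hook_tip (a point): Point on the arm's axis at the elbow of the tip: stand x = -70 mm, y = 0, z = 180 mm; axes as the stand's. The tip, 10 mm thick, turns straight up from here, its top at stand z = 197 mm. Plates hang on the arm from stand x = -64 mm back to the stop. Steel rubs on steel here: a plate held tilted or pressed down on the arm while it is pushed along can bind, so take its weight while sliding.
- hook_root (a point): Point on the arm's axis over the post: stand x = +70, z = 180 mm. In front of it the stop, a collar with a 36 mm black rubber disc, is clamped on the arm; its place differs each time and is not measured: the disc's front face lies anywhere from stand x = -5 to +35 mm. The disc is sprung: it yields 1 mm per 1.2 N of slow push, 10 mm at most (then solid), and returns softly.
- slot_block: Fixed grey plastic block, 70 x 90 x 34 mm, origin at the centre of its underside. A slot 7.8 mm wide (along its x), 52 mm long (along its y) and 22 mm deep, floor 12 mm above the underside, opens upwards in its middle; the long carrier stands in it upright.
- long_carrier: Loose flat steel plate standing upright, 6 mm thick (its x), 50 mm wide (its y), 181 mm tall (its z), 0.14 to 0.28 kg. Origin: centre of its lower edge. Solid for z = 0 to 60 mm; above that a window 34 mm wide (y = -17 to +17 mm) whose upper edge is an inverted V notch, apex at z = 112 mm, falling to z = 106 mm at the sides, so that it centres itself when hung.
- long_notch (a point): Apex of the long carrier's V notch, 112 mm above its origin. Hung, it rests 5.3 mm above the arm's axis, 185.3 mm above the stand's underside.
- long_tab (a point): Grip point in the long carrier's tab, on its mid plane, 158 mm above its origin. The tab is 24 mm wide (its y), 6 mm thick (its x) and spans z = 121 to 181 mm. Held from above at this height, the fingers pass over the short carrier and the stop.
- short_carrier: Loose flat steel plate of the same thickness (6 mm, its x), width (50 mm, its y), window and notch, but without a tab and cut short below: it spans z = 40 to 121 mm of its own frame (origin below the plate, 112 mm under the notch apex); 0.07 to 0.14 kg. At the start it hangs on the arm at stand x = -34 to -16 mm, square to it, free to slide.
- short_notch (a point): Apex of the short carrier's V notch, 112 mm above its origin.
- weigh_jar: Bystander: small glass jar with knobbed lid, 39 mm across, 58 mm tall; origin at the centre of its underside. Leave alone.
- crucible_cup: Bystander: white crucible, 39 mm across, 32 mm tall; origin at the centre of its underside. Leave alone.
- dropper_bottle: Bystander: brown dropper bottle, 33 mm across, 76 mm tall; origin at the centre of its underside. Leave alone.
Mind the look-alikes: they are no part of the job. Of the things shaped like the short_carrier, the steel one is meant.

How it is judged:
By the outcome, as a careful person would: the job done as asked, in the order asked, and still so for the second after the job is handed in, with the robot touching nothing.
It also fails if it takes over 51 s, if anything falls off the work surface, if the arm or the gripper's body presses on something with over 40 N, if the wrist force passes 120 N, or if a joint passes its speed limit or range.

## Working session

There is one attempt and no reset: what is moved stays moved. The work goes in short steps, each a Python script; the robot and the scene stay as the last script left them, time stands still between calls to the robot, and variables do not carry over. Pictures are saved under pics/ and viewed, at most 10 in all, crops included, and the job is handed in when it is done.

```bash
ls; mkdir -p pics
python3 - <<'E'
from station import ctrl,get_state,vision,models
import cv2,numpy as np
s=get_state();print(s['time'],s['tcp_pos'],s['eef_rot'],s['width'],ctrl.pinch_z,s['contact_force'])
ims=[]
for n in('scene','top'):
    im,d=vision.grab_frame(n);np.savez(f'{n}0.npz',im=im,d=d)
    cv2.imwrite(f'pics/{n}0.png',im)
    c=vision.camera_info(n);print(n,c)
    for t in['stand','hook_tip','hook_root','slot_block','long_carrier','long_notch','long_tab','short_carrier','short_notch','weigh_jar','crucible_cup','dropper_bottle']:
        print(t,[(np.round(r['point']).tolist(),round(r['p'],2)) for r in models.recognise(n,t)][:4])
E
```

```text
pics
0.0 [ 0.19510634 -0.59324231  0.23042637] [-8.85754016e-04  9.87395773e-01  1.58268071e-01 -1.43597855e-04] 0.08532758165145711 -0.0187 [-0.43871636  0.29284103 -0.83294555]
scene {'mtx': array([[395.42713824,   0.        , 315.59419223],
       [  0.        , 395.42713824, 203.5685669 ],
       [  0.        ,   0.        ,   1.        ]]), 'R': array([[-0.833194  , -0.55289983,  0.00946282],
       [-0.40618876,  0.60031629, -0.68893472],
       [ 0.3752312 , -0.57785996, -0.72476162]]), 't': array([0.45770611, 0.33278038, 0.78872248])}
stand []
hook_tip [([290.0, 278.0], 0.83)]
hook_root [([290.0, 278.0], 0.86), ([385.0, 149.0], 0.36)]
slot_block [([377.0, 179.0], 0.98)]
long_carrier [([387.0, 160.0], 0.78)]
long_notch [([383.0, 156.0], 0.72)]
long_tab [([381.0, 158.0], 0.87)]
short_carrier [([305.0, 253.0], 0.81), ([366.0, 267.0], 0.49)]
short_notch [([305.0, 252.0], 0.61), ([365.0, 266.0], 0.57), ([383.0, 159.0], 0.23)]
weigh_jar [([386.0, 239.0], 0.81)]
crucible_cup [([259.0, 331.0], 0.71)]
dropper_bottle [([311.0, 176.0], 0.79)]
top {'mtx': array([[463.22558761,   0.        , 318.7012975 ],
       [  0.        , 463.22558761, 199.04153881],
       [  0.        ,   0.        ,   1.        ]]), 'R': array([[ 0.02153255, -0.99975119,  0.00582351],
       [-0.98924987, -0.02214836, -0.14454807],
       [ 0.14464108, -0.00264842, -0.98948064]]), 't': array([-0.04342217,  0.56559221,  1.00886647])}
stand [([257.0, 227.0], 0.76)]
hook_tip [([257.0, 225.0], 0.82)]
hook_root [([253.0, 226.0], 0.63)]
slot_block [([426.0, 223.0], 0.57)]
long_carrier [([441.0, 218.0], 0.51)]
long_notch [([442.0, 219.0], 0.89)]
long_tab [([440.0, 221.0], 0.81)]
short_carrier [([298.0, 270.0], 0.61), ([246.0, 223.0], 0.52), ([254.0, 223.0], 0.43)]
short_notch [([300.0, 267.0], 0.58), ([244.0, 222.0], 0.56)]
weigh_jar [([340.0, 269.0], 0.74)]
crucible_cup [([188.0, 227.0], 0.64)]
dropper_bottle []
```

```bash
ls pics
```

```text
scene0.png
top0.png
```

Run:
```python
import cv2,numpy as np
a=cv2.imread('pics/scene0.png')[110:370,200:480];b=cv2.imread('pics/top0.png')[140:320,150:500]
cv2.imwrite('pics/a1.png',cv2.resize(a,None,fx=2.3,fy=2.3,interpolation=cv2.INTER_CUBIC))
cv2.imwrite('pics/b1.png',cv2.resize(b,None,fx=2.28,fy=2.28,interpolation=cv2.INTER_CUBIC))
```

```text
(no output)
```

View pics/a1.png

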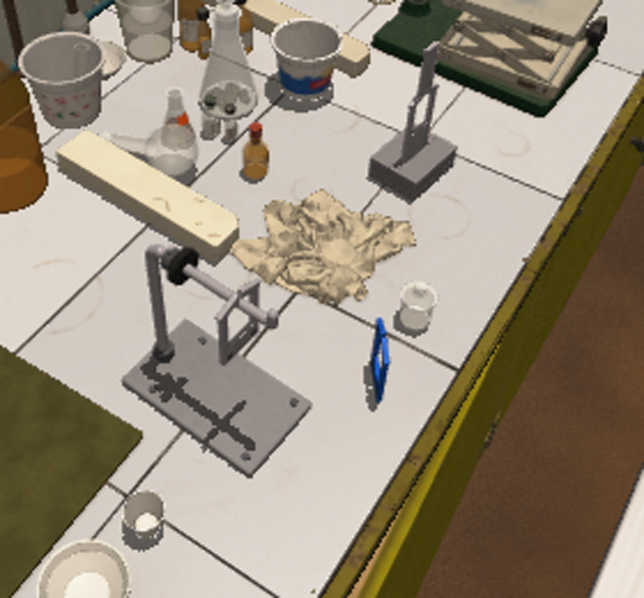

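View pics/b1.png

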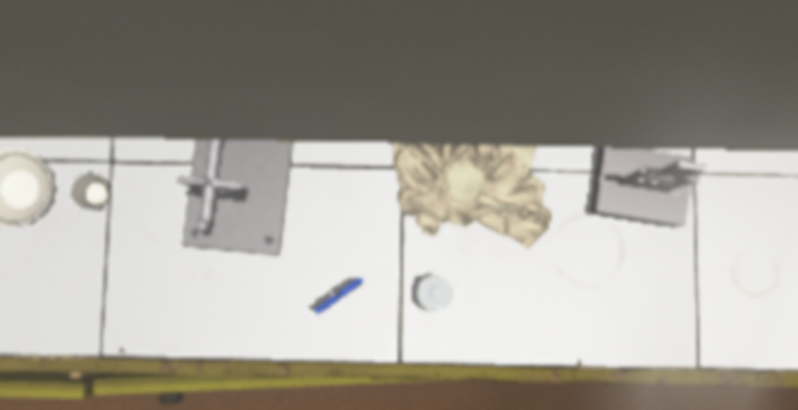

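Scene crop: steel stand at scene px ≈(300,265), with its tip at (318,248), the short steel plate at about (304,250) and the stop at (278,225). The long carrier is in its block at (380,165). The blue plate at (366,267) is a look-alike. In the top view a dark overhang hides rows above about 202, so I'll check its height.

```bash
cat > geo.py <<'E'
import numpy as np
from station import vision
def cloud(n,d):
    c=vision.camera_info(n);K=c['mtx'];v,u=np.mgrid[0:400,0:640]
    P=np.stack([(u-K[0,2])/K[0,0]*d,(v-K[1,2])/K[1,1]*d,d],-1)
    W=(P-c['t'])@c['R']; W[d==0]=np.nan; return W
def ray(n,uv):
    c=vision.camera_info(n);K=c['mtx'];r=np.array([(uv[0]-K[0,2])/K[0,0],(uv[1]-K[1,2])/K[1,1],1])@c['R']
    return -c['R'].T@c['t'],r
def atz(n,uv,z):
    o,r=ray(n,uv);return o+r*(z-o[2])/r[2]
def proj(n,X):
    c=vision.camera_info(n);p=(c['R']@np.asarray(X)+c['t']);p=c['mtx']@p;return p[:2]/p[2]
E
python3 - <<'E'
from geo import *; import cv2
np.set_printoptions(precision=4,suppress=True)
T=np.load('top0.npz');S=np.load('scene0.npz')
W=cloud('top',T['d']);V=cloud('scene',S['d'])
print('top shelf rows',[(r,W[r,320]) for r in(60,120,190,200,206)],W[190,100],W[190,550], W[196,100],W[196,550])
print('scene vis of shelf?', np.nanmax(V[...,2]), [V[r,c] for r,c in((10,320),(60,320),(110,250))])
print('top view table z', np.nanmedian(W[290,200:400,2]),'scene',np.nanmedian(V[300:320,330:350,2]))
def rect(n,m,name):
    P=n[m];P=P[~np.isnan(P).any(1)]
    print(name,len(P),P.min(0),P.max(0),np.median(P,0)); r=cv2.minAreaRect(P[:,:2].astype(np.float32)*1000);print('  rect',r)
def roi(c0,c1,r0,r1,n,lo,hi):
    m=np.zeros((400,640),bool);m[r0:r1,c0:c1]=1;return m&(n[...,2]>lo)&(n[...,2]<hi)
rect(V,roi(248,336,235,320,V,.006,.016),'base scene')
rect(V,roi(355,402,150,200,V,.028,.040),'block scene')
rect(V,roi(360,400,115,185,V,.05,.25),'long scene')
rect(V,roi(262,325,210,275,V,.1,.25),'arm+short scene')
rect(W,roi(225,285,203,255,W,.006,.016),'base top')
rect(W,roi(400,465,203,245,W,.028,.04),'block top')
rect(W,roi(400,465,203,245,W,.06,.3),'long top')
rect(W,roi(225,285,203,250,W,.1,.25),'arm top')
E
```

```text
top shelf rows [(60, array([ 0.4388, -0.0281,  1.0282])), (120, array([ 0.4391, -0.0283,  1.0047])), (190, array([ 0.439 , -0.029 ,  0.9333])), (200, array([ 0.4389, -0.0292,  0.9113])), (206, array([ 0.5557, -0.0345,  0.0023]))] [0.4389 0.0462 0.9236] [ 0.4391 -0.0987  0.9419] [0.4388 0.0526 0.9096] [ 0.4391 -0.1044  0.9305]
scene vis of shelf? 0.5325493079948006 [array([ 1.0931, -0.8471,  0.1981]), array([ 0.9304, -0.5997,  0.1405]), array([ 0.9728, -0.2662,  0.1014])]
top view table z -0.0002798941100395009 scene 0.001844261612736736
base scene 2875 [ 0.4476 -0.0506  0.006 ] [0.6737 0.2413 0.0159] [0.5325 0.124  0.0121]
  rect ((553.7634887695312, 98.19181060791016), (204.42051696777344, 234.26844787597656), 30.85089874267578)
block scene 469 [ 0.4835 -0.3391  0.0281] [ 0.5637 -0.2404  0.0399] [ 0.5163 -0.2787  0.0354]
  rect ((523.8737182617188, -290.895263671875), (91.56539916992188, 70.90025329589844), 81.37639617919922)
long scene 340 [ 0.5181 -0.5117  0.05  ] [ 0.5801 -0.2642  0.1965] [ 0.5232 -0.2878  0.1187]
  rect ((544.6195678710938, -389.94769287109375), (22.110074996948
[... 305 characters left out ...]
.499  0.1097 0.0099]
  rect ((506.0523986816406, 118.3956298828125), (99.88685607910156, 114.82759094238281), 85.49090576171875)
block top 936 [ 0.4831 -0.3381  0.028 ] [ 0.5593 -0.2419  0.0394] [ 0.5149 -0.2834  0.0327]
  rect ((523.421875, -289.9974060058594), (90.0487060546875, 70.81871795654297), 82.1954345703125)
long top 259 [ 0.5171 -0.3173  0.0608] [ 0.5285 -0.2634  0.1952] [ 0.5225 -0.287   0.1267]
  rect ((523.2352905273438, -290.150390625), (54.442138671875, 6.514075756072998), 82.09635925292969)
arm top 341 [0.4597 0.0915 0.115 ] [0.5351 0.1469 0.1987] [0.4995 0.1182 0.1846]
  rect ((497.7098693847656, 118.04754638671875), (64.78548431396484, 47.6179313659668), 29.20952033996582)
```

Run:
```python
import cv2,numpy as np
im=np.load('scene0.npz')['im']
a=cv2.resize(im[205:325,245:345],None,fx=6,fy=5,interpolation=cv2.INTER_CUBIC)[:600,:400*2]
a=cv2.resize(im[208:322,248:340],None,fx=5,fy=5,interpolation=cv2.INTER_CUBIC)
b=cv2.resize(im[120:205,350:405],None,fx=5,fy=5,interpolation=cv2.INTER_CUBIC)
o=np.zeros((570,740,3),np.uint8);o[:570,:460]=a;o[:425,465:740]=b
cv2.imwrite('pics/c1.png',o)
```

```text
(no output)
```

View pics/c1.png

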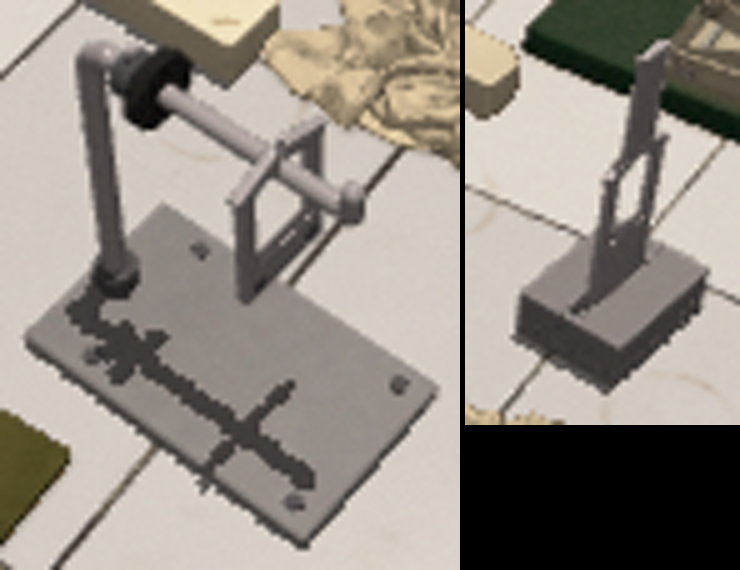

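The picture shows the short steel plate at crop (275,215) on the arm and the stop at (155,85). The base corners are at scene px (336,286), (309,318), (253,276) and (281,249). The top-camera overhang is at z>0.9, so it won't get in the way. Next I refine the stand axis, the short plate, the stop and any carrier tilt.

```bash
cat > m.py <<'E'
from geo import *
np.set_printoptions(precision=4,suppress=True)
T=np.load('top0.npz');S=np.load('scene0.npz')
W=cloud('top',T['d']);V=cloud('scene',S['d'])
for p in((335.6,285.6),(308.6,317.6),(253,275.6),(280.6,248.6)):print('corner',atz('scene',p,.009))
def loc(P,o,a):
    c,s=np.cos(a),np.sin(a);D=P-np.r_[o,0];return np.stack([D[...,0]*c+D[...,1]*s,-D[...,0]*s+D[...,1]*c,D[...,2]],-1)
for nm,C,box in(('scene',V,(262,325,210,275)),('top',W,(225,285,203,250))):
    P=C[box[2]:box[3],box[0]:box[1]].reshape(-1,3);P=P[P[:,2]>.1]
    A=P[(P[:,2]>.176)]
    # arm line: iterative robust fit
    k=np.ones(len(A),bool)
    for i in range(8):
        f=np.polyfit(A[k,0],A[k,1],1);k=abs(A[:,1]-np.polyval(f,A[:,0]))<.006
    print(nm,'arm slope deg',np.degrees(np.arctan(f[0])),'y at .5',np.polyval(f,.5),'xrange',A[k,0].min(),A[k,0].max(),'zmed',np.median(A[k,2]))
    L=P[abs(P[:,1]-np.polyval(f,P[:,0]))>.008]
    L=loc(L,[0.5,np.polyval(f,.5)],np.arctan(f[0]))
    h,e=np.histogram(L[:,0],np.arange(-.06,.12,.004));print('off-axis x hist',[(round(e[i],3),int(h[i])) for i in range(len(h)) if h[i]])
    tip=A[k][A[k,2]>.192];print('tip pts',len(tip),tip.mean(0) if len(tip) else '',tip.min(0) if len(tip) else '')
for nm,C,box in(('scene',V,(360,400,115,185)),('top',W,(400,465,203,245))):
    P=C[box[2]:box[3],box[0]:box[1]].reshape(-1,3)
    L=loc(P,[.5233,-.2902],np.radians(-7.9));L=L[(abs(L[:,0])<.015)&(abs(L[:,1])<.03)]
    for a in np.arange(.04,.2,.025):
        q=L[(L[:,2]>=a)&(L[:,2]<a+.025)]
        if len(q)>3:print(nm,round(a,3),len(q),np.percentile(q[:,0],[5,50,95]),q[:,1].min(),q[:,1].max(),q[:,2].max())
for n,im in(('scene',S),('top',W)):
    pass
for t,uv,z in(('jar',(386,239),.03),('cup',(259,331),.02),('drop',(311,176),.04),('blue',(366,267),.04)):print(t,atz('scene',uv,z))
P=V[205:245,300:390].reshape(-1,3);print('paper max z',np.nanpercentile(P[:,2],99))
E
python3 m.py
```

```text
corner [0.4465 0.072  0.009 ]
corner [0.4532 0.1723 0.009 ]
corner [0.6211 0.1568 0.009 ]
corner [0.615  0.0579 0.009 ]
scene arm slope deg -4.10411919786582 y at .5 0.11971901947345504 xrange 0.460968273093355 0.6062040569580209 zmed 0.186905597516891
off-axis x hist [(np.float64(-0.004), 37), (np.float64(0.0), 166), (np.float64(0.004), 41), (np.float64(0.06), 33), (np.float64(0.064), 22), (np.float64(0.068), 8), (np.float64(0.076), 2), (np.float64(0.08), 1), (np.float64(0.092), 1), (np.float64(0.096), 1)]
tip pts 82 [0.5289 0.1174 0.1964] [0.4616 0.109  0.192 ]
top arm slope deg -4.132589379115653 y at .5 0.11820986247351244 xrange 0.4597446770457047 0.5351132527723776 zmed 0.1845327074801177
off-axis x hist [(np.float64(-0.004), 60), (np.float64(0.0), 46)]
tip pts 32 [0.4753 0.1199 0.1947] [0.4597 0.1122 0.1921]
scene 0.04 69 [-0.0025 -0.0011  0.0022] -0.02768652522956625 0.02596037250463952 0.0641895646642775
scene 0.065 64 [-0.002  -0.0003  0.0038] -0.025321962194336686 0.02643916233426345 0.08981198872342042
scene 0.09 42 [-0.0017 -0.0002  0.0038] -0.026675797500561524 0.024643
[... 593 characters left out ...]
519668531347 0.025375976942944883 0.08929689529738698
top 0.09 21 [-0.0031 -0.0025  0.0008] -0.023152608047956387 0.025096349004803967 0.11374064388745148
top 0.115 65 [-0.003  -0.0013  0.0027] -0.0271809030361516 0.027261258611615307 0.13969630150368553
top 0.14 29 [-0.003  -0.0027  0.002 ] -0.0095777577910918 0.01162329395497648 0.1647511517629792
top 0.165 33 [-0.003  -0.0025  0.0017] -0.00965207794712663 0.012336800186629724 0.18954703664424857
top 0.19 38 [-0.0025  0.      0.0027] -0.01089314022681506 0.011623360212485495 0.19521557381175533
jar [ 0.4066 -0.099   0.03  ]
cup [0.5184 0.259  0.02  ]
drop [ 0.6825 -0.1765  0.04  ]
blue [0.4055 0.0083 0.04  ]
paper max z 0.19061688032151877
```

```bash
cat > h.py <<'E'
import numpy as np
from station import ctrl,get_state,vision,models,ticket
np.set_printoptions(precision=4,suppress=True)
O=np.array([.5345,.1150]);YS=np.radians(-4.4)          # stand
B=np.array([.5233,-.2902]);YB=np.radians(-7.9)          # block
PZ=ctrl.pinch_z
def q(yaw):p=(yaw+np.pi/2)/2;return [0,float(np.cos(p)),float(np.sin(p)),0]
def stand(x,notch,y=0):  # TCP for plate at stand x, notch apex height
    c,s=np.cos(YS),np.sin(YS);return [O[0]+c*x-s*y,O[1]+s*x+c*y,notch+.046+PZ]
def F(n=5):
    a=[]
    for _ in range(n):a.append(get_state()['contact_force']);ctrl.pause(.02)
    return np.mean(a,0)
def rep(t=''):
    s=get_state();print(t,round(s['time'],2),s['tcp_pos'],'w',round(s['width'],4),'F',F(),'gf',s['gripper_force'],flush=True)
E
python3 - <<'E'
from h import *
pg=[B[0],B[1],.170+PZ]
for p,a in((pg,YB),([B[0],B[1],.30],YB),(stand(-.11,.215),YS),(stand(.02,.185),YS)):
    print(np.round(p,4),ctrl.ik(p,q(a)))
ctrl.movep([B[0],B[1],.26],q(YB));rep('above')
import cv2
im,d=vision.grab_frame('scene');cv2.imwrite('pics/d1.png',cv2.resize(im[60:210,320:460],None,fx=4,fy=4))
E
```

```text
[ 0.5233 -0.2902  0.1513] [ 0.8062  0.5774 -0.5499  1.6827  0.3503  0.9812 -0.0065]
[ 0.5233 -0.2902  0.3   ] [ 0.844   0.4617 -0.6161  1.452   0.2695  1.313   0.0709]
[0.4248 0.1234 0.2423] [ 0.5372  0.3897 -1.2124  1.9254  0.4088  1.1084 -0.9166]
[0.5544 0.1135 0.2123] [ 0.3443  0.5631 -0.9569  1.6834  0.4964  1.1586 -0.8222]
above 2.94 [ 0.5223 -0.2922  0.2597] w 0.0854 F [-0.3109 -0.0288  0.1686] gf 0.0
```

View pics/d1.png

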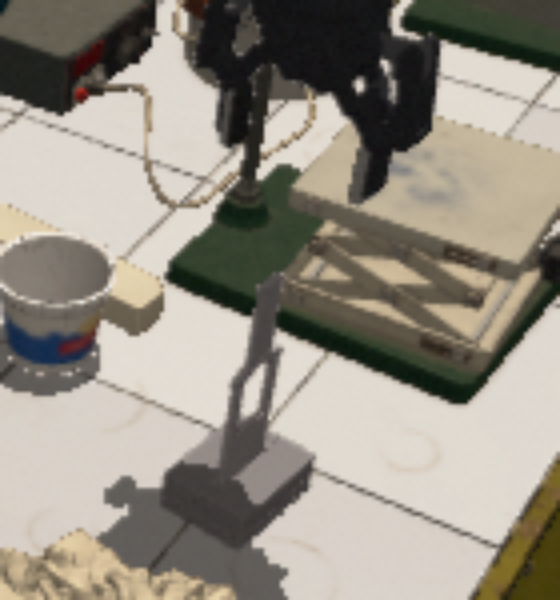

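The fingers straddle the tab from above, with the plate's top at crop (268,280) below them and the finger tips at (235,140) and (370,195). Descend and grip.

Run:
```python
from h import *
p=[B[0],B[1],.170+PZ]
ctrl.movel(p,max_speed=.12);ctrl.pause(.2);rep('down')
ctrl.close_gripper(50);rep('closed')
for dz in (.004,.03):
    ctrl.movel([p[0],p[1],p[2]+dz],max_speed=.05);rep('lift')
ctrl.movel([p[0],p[1],p[2]+.115],max_speed=.12);ctrl.pause(.3);rep('up')
```

```text
down 4.33 [ 0.5236 -0.2903  0.152 ] w 0.0854 F [0.292  0.2684 0.3097] gf 0.0
closed 5.12 [ 0.5238 -0.2903  0.1514] w 0.0054 F [ 2.0524 -0.026  -1.3452] gf 49.55758273601532
lift 5.45 [ 0.5237 -0.2902  0.1557] w 0.0053 F [ 2.4333 -0.0834 -1.2085] gf 49.478636384010315
lift 6.2 [ 0.5226 -0.2902  0.1812] w 0.0054 F [-0.0961 -0.1418 -2.7671] gf 49.50451612472534
up 7.44 [ 0.5231 -0.2901  0.2658] w 0.0053 F [-0.0296  0.1486 -2.1342] gf 49.48249697685242
```

Run:
```python
from h import *
import cv2
ctrl.movel(stand(-.115,.235),q(YS),max_speed=.2)
ctrl.movel(stand(-.105,.212),max_speed=.1);ctrl.pause(.4);rep('front');print(stand(-.105,.212),get_state()['eef_rot'],q(YS))
o=[]
for n,r in(('scene',(190,320,245,375)),('top',(150,280,190,320))):
    im,d=vision.grab_frame(n);np.savez(f'{n}1.npz',im=im,d=d);o.append(cv2.resize(im[r[0]:r[1],r[2]:r[3]],(400,400),interpolation=cv2.INTER_CUBIC))
cv2.imwrite('pics/e1.png',np.hstack(o))
```

```text
front 10.61 [0.4298 0.1231 0.2396] w 0.0056 F [-0.2262 -0.1174 -2.5889] gf 49.37430024147034
[np.float64(0.42980946101617334), np.float64(0.12305549795331597), 0.2393] [0.0001 0.7337 0.6795 0.0001] [0, 0.7337298645028765, 0.6794413042615165, 0]
```

View pics/e1.png

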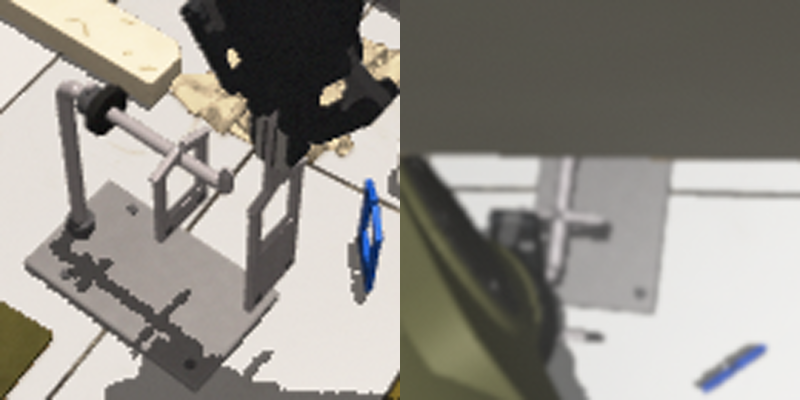

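The plate hangs upright in front of the tip: plate window at left-pane (280,205), tip at (225,180). Before threading it, I check the lateral offset and window height from the same depth image.

Run:
```python
from geo import *; from h import O,YS
np.set_printoptions(precision=4,suppress=True)
V=cloud('scene',np.load('scene1.npz')['d'])
c,s=np.cos(YS),np.sin(YS)
def loc(P):D=P-np.r_[O,0];return np.stack([D[...,0]*c+D[...,1]*s,-D[...,0]*s+D[...,1]*c,D[...,2]],-1)
L=loc(V)[195:300,255:350].reshape(-1,3)
P=L[(abs(L[:,0]+.105)<.012)&(L[:,2]>.08)&(L[:,2]<.225)&(abs(L[:,1])<.04)]
for a in np.arange(.09,.225,.015):
    k=P[(P[:,2]>=a)&(P[:,2]<a+.015)]
    if len(k):print('plate z',round(a,3),len(k),'y',np.percentile(k[:,1],[2,98]),'x',np.median(k[:,0]), 'inner gap pts',(abs(k[:,1])<.014).sum())
A=L[(L[:,0]>-.08)&(L[:,0]<.02)&(L[:,2]>.176)&(abs(L[:,1])<.01)]
for a,b in((-.08,-.066),(-.066,-.05),(-.05,-.04),(-.02,.0),(0,.02)):
    k=A[(A[:,0]>=a)&(A[:,0]<b)];print('arm',a,len(k),'y',np.percentile(k[:,1],[2,50,98]),'z',np.percentile(k[:,2],[2,98]))
S=L[(L[:,0]>-.05)&(L[:,0]<-.01)&(L[:,2]>.10)&(abs(L[:,1])<.035)]
k=S[(S[:,2]<.165)];print('short lower y',np.percentile(k[:,1],[2,98]),'x',np.percentile(k[:,0],[5,50,95]))
k=S[(abs(S[:,1])>.012)];print('short x',np.percentile(k[:,0],[5,50,95]))
D=L[(L[:,0]>.005)&(L[:,0]<.06)&(L[:,2]>.155)&(abs(L[:,1])>.008)&(abs(L[:,1])<.02)];print('disc x',np.percentile(D[:,0],[2,10,50,90]))
```

```text
plate z 0.09 3 y [-0.0254 -0.0022] x -0.1076580853813149 inner gap pts 1
plate z 0.105 65 y [-0.0235  0.0232] x -0.10782481170979769 inner gap pts 33
plate z 0.12 62 y [-0.0229  0.0237] x -0.10783251414770412 inner gap pts 33
plate z 0.135 71 y [-0.0249  0.0231] x -0.10794415024561167 inner gap pts 31
plate z 0.15 97 y [-0.0231  0.0239] x -0.10742819979884038 inner gap pts 58
plate z 0.165 43 y [-0.0259  0.0238] x -0.10714748272765767 inner gap pts 0
plate z 0.18 43 y [-0.0243  0.0235] x -0.10736891964843297 inner gap pts 0
plate z 0.195 31 y [-0.0251  0.0242] x -0.10786469120235853 inner gap pts 0
plate z 0.21 82 y [-0.0256  0.0259] x -0.10767234123738123 inner gap pts 43
arm -0.08 117 y [-0.0085  0.0041  0.0099] z [0.1837 0.3408]
arm -0.066 87 y [-0.0033  0.0042  0.0097] z [0.1823 0.3322]
arm -0.05 23 y [-0.0029  0.0013  0.0053] z [0.1834 0.1881]
arm -0.02 47 y [-0.0037  0.0022  0.0054] z [0.181  0.1884]
arm 0 43 y [-0.0038  0.0017  0.0047] z [0.1797 0.1887]
short lower y [-0.0215  0.0255] x [-0.035  -0.0338 -0.0296]
short x [-0.0351 -0.0338 -0.0295]
disc x [0.0268 0.0275 0.0292 0.0431]
```

Run:
```python
from h import *
Y=.0015
ctrl.movel(stand(-.08,.212,Y),max_speed=.05);rep('tip')
ctrl.movel(stand(-.051,.212,Y),max_speed=.05);ctrl.pause(.2);rep('in')
f0=F(10);print('tare',f0)
ctrl.movel(stand(-.051,.189,Y),max_speed=.04);rep('low')
z=.189
while z>.181:
    z-=.0007;ctrl.movel(stand(-.051,z,Y),max_speed=.02);ctrl.pause(.06)
    f=F(5)-f0;print(round(z,4),f,round(get_state()['tcp_pos'][2],4))
    if f[2]>1.2:break
print(get_state()['time'])
```

```text
tip 11.44 [0.4547 0.1227 0.2391] w 0.0055 F [-0.4774  0.0741 -2.8596] gf 49.4068443775177
in 12.46 [0.4835 0.1205 0.2394] w 0.0055 F [ 0.0986 -0.2879 -2.6408] gf 49.40695524215698
tare [ 0.1563  0.0483 -2.4434]
low 13.43 [0.4838 0.1205 0.2163] w 0.0053 F [ 0.2406  0.1983 -2.5322] gf 49.40770626068115
0.1883 [-0.3468 -0.0592 -0.1501] 0.2157
0.1876 [-0.0082 -0.1205 -0.2702] 0.2149
0.1869 [ 0.3579  0.1386 -0.1783] 0.2142
0.1862 [-0.5087 -0.5226 -0.2005] 0.2135
0.1855 [-0.2933  0.1602 -0.3253] 0.2128
0.1848 [-1.3652 -0.7789  5.8788] 0.2124
15.8667
```

Contact at notch height ≈0.185, so the plate is on the arm. I take the weight off again (about 0.4 mm up) and slide back with force checks.

Run:
```python
from h import *
Y=.0015;Z=.1856
ctrl.movel(stand(-.051,Z,Y),max_speed=.02);ctrl.pause(.2)
f0=F(12);print('tare',f0)
def go(x,v,n=4):
    ctrl.movel(stand(x,Z,Y),max_speed=v)
    f=F(n)-f0;s=get_state();a=-(f[0]*np.cos(YS)+f[1]*np.sin(YS))
    print(round(x,4),'push',round(a,2),f,'z',round(s['tcp_pos'][2],4),'t',round(s['time'],2),flush=True);return a
ok=True
for x in(-.043,-.036,-.026,-.016,-.006,.002,.008):
    if go(x,.012)>3:ok=False;break
if ok:
    x=.008
    while x<.03:
        x+=.001
        if go(x,.01)>1.3:break
```

```text
tare [ 0.1049  0.0387 -2.6505]
-0.043 push 0.05 [-0.0509  0.0014  0.1407] z 0.2129 t 17.4
-0.036 push 0.49 [-0.4848  0.1377  0.0538] z 0.2129 t 18.2
-0.026 push -0.27 [ 0.2451 -0.2763  0.265 ] z 0.2129 t 19.25
-0.016 push 0.65 [-0.6881 -0.4787 -0.0952] z 0.2129 t 20.3
-0.006 push 0.31 [-0.2656  0.5889  0.1834] z 0.2129 t 21.35
0.002 push 0.46 [-0.451   0.1168  0.4013] z 0.2129 t 22.23
0.008 push 0.33 [-0.3389 -0.1243 -0.2199] z 0.2129 t 22.95
0.009 push -0.26 [ 0.2387 -0.3176  0.0806] z 0.2129 t 23.27
0.01 push 0.08 [-0.0695  0.175  -0.0018] z 0.2129 t 23.58
0.011 push 0.27 [-0.277  -0.0484  0.208 ] z 0.2129 t 23.9
0.012 push 0.38 [-0.3823 -0.0136  0.5774] z 0.2129 t 24.22
0.013 push -0.04 [0.0552 0.1705 0.2368] z 0.2129 t 24.53
0.014 push 0.43 [-0.4528 -0.2293  0.1408] z 0.2129 t 24.85
0.015 push 0.94 [-0.9105  0.3631  0.7493] z 0.2129 t 25.17
0.016 push 0.01 [-0.0061  0.0098  0.2213] z 0.2129 t 25.48
0.017 push 0.42 [-0.4017  0.2627  0.1231] z 0.2129 t 25.8
0.018 push 0.55 [-0.5687 -0.2247  0.2027] z 0.2129 t 26.12
0.019 push -0.06 [0.09   0.4482 0.0003] z 0.2129 t 26.43
0.02 push 1.08 [-1.053   0.3713  0.7122] z 0.2129 t 26.75
0.021 push 3.04 [-3.0549 -0.1044  1.2324] z 0.2129 t 27.07
```

```bash
cat >> h.py <<'E'
Y=.0015
f0=np.array([.1049,.0387,-2.6505])
def push(n=10):
    f=F(n)-f0;a=-(f[0]*np.cos(YS)+f[1]*np.sin(YS));s=get_state()
    print('push',round(a,2),f,'tcp',s['tcp_pos'],'t',round(s['time'],2),flush=True);return a
E
python3 - <<'E'
from h import *
x=.021;Z=.1856
a=push()
while a<3.6 and x<.026:
    x+=float(np.clip((4.1-a)/1200,.0003,.001));ctrl.movel(stand(x,Z,Y),max_speed=.01);ctrl.pause(.1);print(round(x,4));a=push()
for _ in range(3):push(15)
print('x',x)
import cv2
im,d=vision.grab_frame('scene');np.savez('scene2.npz',im=im,d=d);cv2.imwrite('pics/f1.png',cv2.resize(im[195:300,245:345],None,fx=5,fy=5,interpolation=cv2.INTER_CUBIC))
E
```

```text
push 2.53 [-2.5549 -0.2692  1.4327] tcp [0.5554 0.1149 0.2129] t 27.23
0.022
push 3.99 [-3.9667  0.3955  1.7648] tcp [0.5564 0.1149 0.2129] t 27.75
push 3.97 [-3.9736  0.1617  1.8831] tcp [0.5565 0.1148 0.2128] t 28.0
push 4.03 [-4.0265  0.2207  1.7983] tcp [0.5565 0.1148 0.2129] t 28.25
push 4.16 [-4.1275  0.5355  1.2062] tcp [0.5566 0.1148 0.2129] t 28.5
x 0.022000000000000002
```

View pics/f1.png

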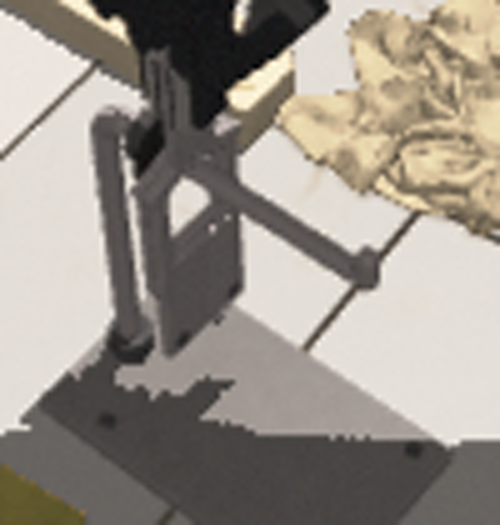

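The pair is pressed together against the disc (plates at crop (195,240)), with about 4.0 N held for more than 0.7 s. I ease back, set the plate down and release.

Run:
```python
from h import *
for x in(.021,.0202):
    ctrl.movel(stand(x,.1856,Y),max_speed=.006);a=push(6)
    if a<1.3:break
z=.1856
for _ in range(3):
    z-=.00025;ctrl.movel(stand(x,z,Y),max_speed=.01);ctrl.pause(.05);push(5)
    if (F(5)-f0)[2]>1.8:break
ctrl.ungrasp();ctrl.pause(.3);rep('open')
p=stand(x,z,Y);ctrl.movel([p[0],p[1],p[2]+.09],max_speed=.1);rep('up')
ctrl.movel([p[0]-.12,p[1]-.2,.34],max_speed=.25) if ctrl.ik([p[0]-.12,p[1]-.2,.34],q(YS)) is not None else None
ctrl.pause(.2);rep('away')
import cv2
o=[]
for n,r in(('scene',(195,300,245,345)),('top',(195,275,190,290))):
    im,d=vision.grab_frame(n);np.savez(f'{n}3.npz',im=im,d=d);o.append(cv2.resize(im[r[0]:r[1],r[2]:r[3]],(400,400),interpolation=cv2.INTER_CUBIC))
cv2.imwrite('pics/g1.png',np.hstack(o))
```

```text
push 2.01 [-1.9699  0.5811 -0.4416] tcp [0.5558 0.1149 0.2129] t 28.97
push 0.57 [-0.5546  0.2609 -0.3428] tcp [0.555  0.1149 0.213 ] t 29.35
push 0.72 [-0.7201 -0.0254  0.6489] tcp [0.5549 0.115  0.2128] t 29.73
push 0.62 [-0.6305 -0.1116  2.8616] tcp [0.5549 0.115  0.2126] t 30.2
open 31.33 [0.5548 0.115  0.2124] w 0.0851 F [ 0.1109 -0.2903 -0.2682] gf 0.0
up 32.47 [0.5545 0.1147 0.3018] w 0.0854 F [-0.1234  0.4776  0.0178] gf 0.0
away 33.84 [ 0.4351 -0.084   0.3398] w 0.0849 F [-0.0026 -0.005   0.0406] gf 0.0
```

View pics/g1.png

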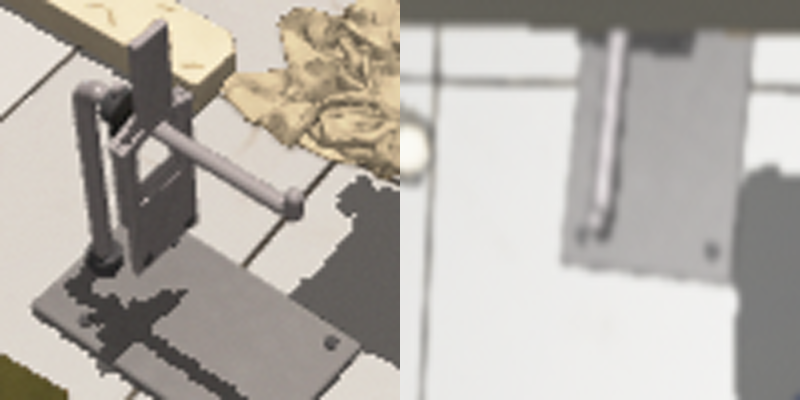

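Both plates hang at the stop (left pane (155,190)). One zoom to confirm there is no gap.

Run:
```python
import cv2,numpy as np
from geo import *; from h import O,YS
z=np.load('scene3.npz');im=z['im']
cv2.imwrite('pics/h1.png',cv2.resize(im[197:269,262:302],None,fx=8,fy=8,interpolation=cv2.INTER_NEAREST))
c,s=np.cos(YS),np.sin(YS);D=cloud('scene',z['d'])-np.r_[O,0]
L=np.stack([D[...,0]*c+D[...,1]*s,-D[...,0]*s+D[...,1]*c,D[...,2]],-1)[195:275,260:305].reshape(-1,3)
P=L[(L[:,2]>.11)&(L[:,2]<.19)&(abs(L[:,1])<.03)&(abs(L[:,0]-.02)<.03)]
print('front face x',np.percentile(P[:,0],[2,10,30,50,70,90,98]))
for a in np.arange(.11,.19,.016):
    k=P[(P[:,2]>a)&(P[:,2]<a+.016)];e=k[k[:,1]>.022];print(round(a,3),np.median(k[:,0]),'edge x',np.sort(e[:,0]))
```

```text
front face x [-0.0052  0.0117  0.0171  0.0177  0.0208  0.0269  0.0434]
0.11 0.01730918349105804 edge x [0.0164 0.0177 0.0185 0.0186 0.0191 0.02   0.0201 0.0208 0.0225 0.0234
 0.0245 0.0245 0.0253 0.0257 0.029 ]
0.126 0.018530230299151833 edge x [0.0167 0.0172 0.0174 0.0175 0.0175 0.0187 0.0188 0.0194 0.02   0.0217
 0.0222 0.0227 0.0237 0.0241 0.0241 0.0247 0.0256 0.0259 0.0261 0.0269
 0.0276 0.028 ]
0.142 0.018884232909386227 edge x [0.0165 0.0169 0.0169 0.0175 0.0176 0.0183 0.0187 0.0191 0.0192 0.0203
 0.0207 0.0208 0.0226 0.0231 0.0234 0.0242 0.0255 0.026  0.0261 0.0271
 0.0296]
0.158 0.01847407676104401 edge x [0.0168 0.0172 0.0175 0.0183 0.0185 0.0188 0.0189 0.0191 0.0198 0.0209
 0.0211 0.0221 0.0235 0.0237 0.0238 0.025  0.0251 0.027  0.0271 0.0281
 0.0284]
0.174 0.017376497061628752 edge x [0.0165 0.0165 0.0169 0.0176 0.0177 0.0178 0.0179 0.018  0.0181 0.019
 0.0191 0.0191 0.0197 0.0205 0.0209 0.0217 0.0223 0.0232 0.0236 0.0237
 0.0238 0.024  0.0248 0.0251 0.026  0.0261 0.0263 0.0271 0.0275 0.0284]
```

View pics/h1.png

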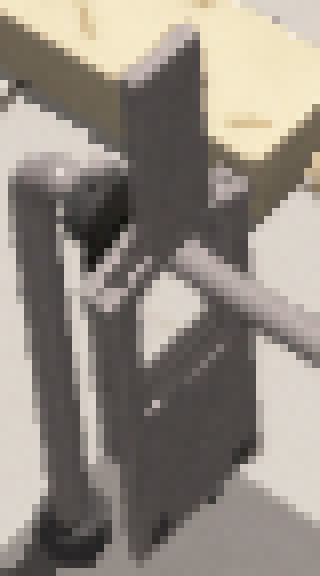

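The zoom shows both shoulders adjacent at (110,285). The edge depths run continuously from 0.0165 to 0.0285, about 12 mm for two 6 mm plates, so they are packed face to face.

```bash
python3 -c "
from station import ticket,get_state
print(get_state()['time']);print(ticket.close_job())"
```

```text
34.025
the job is handed in; nothing more can be done
None
```

Job handed in at 34 s: the long carrier hangs in front of the short one, packed face to face with it by the stop after a push of about 4 N held for over 0.7 s, and the glassware was left alone.

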